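Put the dough scraper and the honing steel away in the tool block

TASK

The dough scraper and the honing steel have been washed and stand drying in the low draining stand. Put both away in the taller wooden tool block: the scraper's blade down in the long slot and the steel's rod down in the round hole, each fully home on the bottom. Lower them in, do not drop them, let go, and leave the low tin, the tape roll and the peeler where they are.

Things in the scene. Friction and masses are not known exactly. Their poses are not given: they have to be found in the camera images.
- scraper: dough scraper standing upright, edge down: flat steel blade 110 mm wide (along its y), 4 mm thick (along its x), 80 mm high, under a dark wooden bar handle 114 mm (y) x 24 mm (x) x 30 mm high. 110 mm high in all, 0.16 kg, same seen from front and back. Origin: middle of the blade's lower edge; z up through the handle (handle from z = 80 to 110 mm)
- honing_steel: honing steel standing upright, tip down: round steel rod 10 mm in diameter, 88 mm long with its last 6 mm tapered to 7 mm, then a collar 20 mm in diameter (z = 88 to 94 mm) and a round dark wooden handle 24 mm in diameter (z = 94 to 148 mm), 0.12 kg. Origin: centre of the tip; z up along the rod
- tool_block: fixed light wooden block 66 mm (x) x 206 mm (y) x 80 mm high, with a long slot and a round hole in its top, both 60 mm deep. Slot: 118 mm long (along the block's y) and 9 mm wide, centred at y = +30 mm; hole: 14 mm in diameter at y = -70 mm; mouths bevelled 3 mm. Origin: centre of its underside, z up
- slot_floor (a point): centre of the bottom of the block's slot, 20 mm above the worktop and 60 mm below the block's top; axes as the block's
- hole_floor (a point): centre of the bottom of the block's round hole, 20 mm above the worktop and 60 mm below the block's top; axes as the block's
- drainer: fixed low white draining stand 56 mm (x) x 200 mm (y) with its top 50 mm above the worktop, on a grey drip tray 90 x 230 mm. The scraper stands in its slot (116 x 6 mm, at y = +30 mm) and the steel in its round hole (12 mm, at y = -70 mm), both 38 mm deep, bottoms 12 mm above the worktop. Origin: centre of the tray's underside, z up
- tin_low: bystander: low round tin, 86 mm in diameter, 40 mm high; origin: centre of its underside
- tape_roll: bystander: roll of brown tape lying flat, 96 mm in diameter, 48 mm high; origin: centre of its underside
- peeler: bystander: peeler with a black handle, 170 mm long, 25 mm wide, 18 mm high, lying flat beyond the work; origin: centre of its underside
Mind the look-alikes: they are no part of the job. There is more than one size of the scraper; the one meant has the size given above. Of the things that look like the tool_block, the largest one is meant.

How it is judged (in metres and radians):
At the end, for the whole second after the job is handed in: Scraper blade down in the slot: edge within 6 mm of its bottom, 8 mm sideways of its centre, in line within 0.12 rad. Honing steel in the round hole: tip within 6 mm of its bottom, 7 mm sideways. Both upright within 0.15 rad and at rest (under 0.02 m/s) (z of scraper in the frame of slot_floor between -0.006 and 0.006 m and horizontal distance between scraper and slot_floor below 0.008 m and angle between each of scraper, honing_steel's own z axis and vertical below 0.15 rad and angle between the y axis of scraper and the y axis of tool_block, either way round below 0.12 rad and z of honing_steel in the frame of hole_floor between -0.006 and 0.006 m and horizontal distance between honing_steel and hole_floor below 0.007 m and linear speed of each of scraper, honing_steel below 0.02 m/s); the robot touches nothing.
It fails at once if the scraper is dropped into the slot (over 0.6 m/s within 50 mm of the slot's bottom) (distance between scraper and slot_floor below 0.05 m and linear speed of scraper above 0.6 m/s).
It fails at once if the honing steel is dropped into the hole (over 0.6 m/s within 50 mm of the hole's bottom) (distance between honing_steel and hole_floor below 0.05 m and linear speed of honing_steel above 0.6 m/s).
It fails at once if the low tin, the tape roll or the peeler is moved more than 30 mm (distance of any of tin_low, tape_roll, peeler from where it was at the start of the episode above 0.03 m).
It also fails if it takes over 70 s, if anything falls off the work surface, if the arm or the gripper's body presses on something with over 40 N, if the wrist force passes 120 N, or if a joint passes its speed limit or range.

ROBOT

A 6-joint arm with a two-finger parallel gripper is mounted at the origin on a cart in front of the work surface, level with it; the furniture and walls round the work are solid. World frame = base frame: x ahead of the robot, y to its left, z up, the work surface at z = 0. Lengths are in mm, angles in rad, forces in N, time in s.
With the tool pointing down it reaches from about 350 to 925 mm from the base axis. Payload 6.4 kg.
Tool frame: the origin (TCP) lies between the finger pads; the fingertips stand 25 mm ahead of it and the grasp point (between the pads) lies 6 mm ahead of it; z points along the fingers, y is the line along which they close (so a half turn about z gives the same grasp; the last joint's range is limited). The gripper opens to 85 mm and grips with 20 to 120 N. Pads are 22 mm wide; open, the fingers measure 114 mm over their backs; the gripper's body (76 mm by 85 mm) begins 54 mm behind the grasp point. The pads swing forward as they close: fully open they stand 13 mm farther back than shut.
Start: joints at [-1.291, 0.245, 1.558, -0, 1.339, -0.174], TCP at [284.956, -584.221, 256.29] pointing down, gripper open.
Joint ranges: [-3.13, 3.13], [-1.02, 2.26], [0.13, 2.54], [-0.95, 4.09], [0.21, 2.88], [-2.74, 2.74]. Speed limits (rad/s): [2.57, 2.57, 3.14, 3.14, 3.14, 3.14].

INTERFACE

Orientations are given as [roll, pitch, yaw] about the fixed x, y, z axes, in that order (R = Rz(yaw) Ry(pitch) Rx(roll)).
In Python, from station import robot, optics gives the robot as it stands.
- The arm moves only by the shell command python3 -m handwheel 'ROWS' [FORCE]. ROWS is a JSON object of lists of equal length, an entry for each row: "hand": the opening, from 0 (shut) to 1 (fully open); "xyz": the shift along the world's x, y, z in m, a list of three; "rot": the turn, a rotation vector about the world's x, y, z in degrees, a list of three. A call has 1 to 8 rows; each row shifts and turns the commanded pose from where the row before left it; what a row does not reach is not made up. A row lasts 1/8 s, in which the tool goes at most 62.5 mm and 10.7 degrees, less where a joint would pass 70% of its speed; a pose out of reach is approached as far as the arm can. A call with a gripper value outside its range is refused whole. The fingers move at their own pace and stop on an object; FORCE is the grip in N (left out, the last holds). Time passes only in rows, so rows that do not move let the fingers close. It gives the time, the measured TCP pose, the force, the opening and the grip force at its end, in the units of the state.
- robot.state(): the state, without advancing time (a new reading comes with each control period).
- optics.read_camera(name): name is "scene" or "side" or "wrist"; returns the picture (420x560x3 uint8, blue, green, red); there is no depth.
- optics.calibration(name): a dict with "fovy" (degrees; the focal length in pixels is half the picture's height over the tangent of half this angle, whatever the lens; pixels are square), "cx", "cy" (the principal point, pixels), "dist_coeffs" ([k1, k2, p1, p2, k3] as OpenCV has them; the pictures are not rectified), "R" (3x3) and "t" (3): a world point X has camera coordinates R X + t; the wrist camera has in their place "mount" (4x4, takes a point from camera to tool coordinates, whose origin is the TCP and whose axes are the flange's). Camera axes: x right, y down, z forward; pixel columns grow to the right and rows downward; lengths in mm; the calibration is good to about 2 mm. A picture is of the moment at which its call begins: read the wrist's pose just before it. calibration takes no time and is no camera call.
- robot.sign_off(): hands the job in; it is judged then, once.
The state is a dict: "time": time; "joints": joint angles; "qd": joint speeds; "joint_efforts": joint torques, N m; "ee_pos": TCP position; "tool_rot": TCP orientation; "contact_force": force on the tool from outside, world axes, zero at the start; "wrist_torque": the same for the moment, N m; "width": finger opening in mm; "grip_force": force on a finger pad.
Only numpy, scipy, OpenCV 4.12 (cv2) and the standard library are available. Lean on these libraries where they do the work, as an engineer would, in place of code of your own. Each camera call takes 0.05 s, during which the arm holds its last target. There are 200 camera calls.

## Working session

There is one attempt and no reset: what is moved stays moved. The work goes in short steps, Python scripts to look and compute and a shell command to move; the robot and the scene stay as the last step left them, time stands still between calls to the robot, and variables do not carry over. Pictures are saved under pics/ and viewed, at most 10 in all, crops included, and the job is handed in when it is done.

```bash
ls; mkdir -p pics; python3 - <<'E'
from station import robot, optics
import cv2
for n in ("scene","side"):
    cv2.imwrite(f"pics/{n}0.png",optics.read_camera(n))
    c=optics.calibration(n); print(n,c)
print(optics.calibration("wrist")); s=robot.state(); print(s)
E
```

```text
pics
scene {'fovy': 42.724876391727285, 'cx': 267.55460879174143, 'cy': 210.33048336245378, 'dist_coeffs': array([-0.17918898,  0.        ,  0.        ,  0.        ,  0.        ]), 'R': array([[ 0.95116125, -0.30773861,  0.02427404],
       [-0.133486  , -0.48093111, -0.86653722],
       [ 0.2783411 ,  0.82097638, -0.49852184]]), 't': array([-529.75084366,  126.31602671, 1985.78472734])}
side {'fovy': 42.953041392212704, 'cx': 279.22620487807063, 'cy': 217.7115453075747, 'dist_coeffs': array([-0.14179587,  0.        ,  0.        ,  0.        ,  0.        ]), 'R': array([[-0.28642419, -0.95795712, -0.01671379],
       [-0.48881368,  0.16111177, -0.85738217],
       [ 0.82402814, -0.23740506, -0.51440886]]), 't': array([ 202.05969829,  306.21145334, 1985.88544557])}
{'fovy': 62.47112116880078, 'cx': 278.5945862347674, 'cy': 213.59404810681002, 'dist_coeffs': array([-0.07387988,  0.        ,  0.        ,  0.        ,  0.        ]), 'mount': array([[ 2.44365011e-04, -9.56273924e-01, -2.92472429e-01,
         7.34025240e+01],
       [ 9.99999918e-01,  3.27720136e-04, -2.36005938e-04,
    
[... 182 characters left out ...]
000e+00]])}
{'time': 0.1, 'joints': array([-1.29109364e+00,  2.45765143e-01,  1.55892243e+00,  3.25517881e-05,
        1.33873962e+00, -1.74128908e-01]), 'qd': array([-0.00038001, -0.00139981, -0.00148955,  0.00034822,  0.00094014,
        0.00074504]), 'joint_efforts': array([-1.70216426e-04, -4.30672395e+01, -3.27128220e+01, -1.04157677e-04,
        2.80897570e-03, -2.58282356e-06]), 'ee_pos': array([ 284.82914494, -583.73886613,  255.26082267]), 'tool_rot': array([-3.13979134e+00, -3.49020498e-04,  4.53823760e-01]), 'contact_force': array([ 0.20919202, -0.1091856 , -0.6613722 ]), 'wrist_torque': array([ 0.02403496, -0.04835122,  0.03550535]), 'grip_force': 0.0, 'width': 85.53728111661223}
```

View pics/scene0.png

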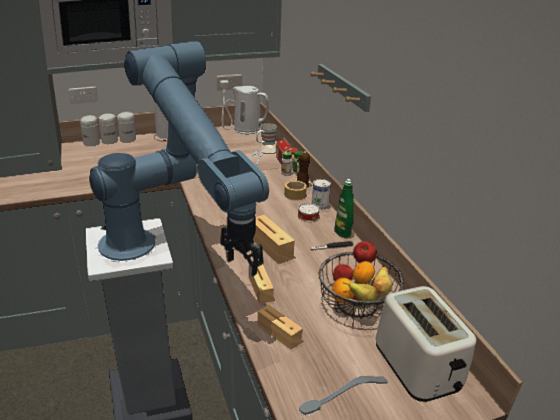

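View pics/side0.png

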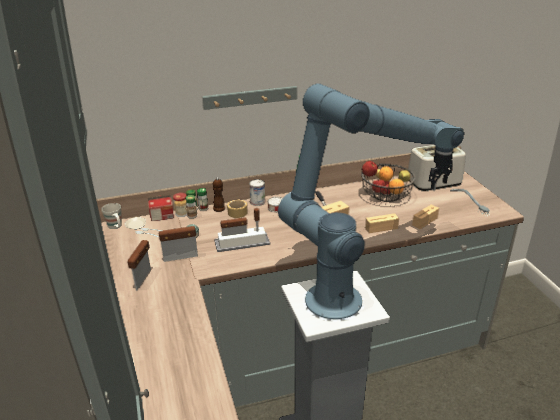

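The scene view shows three light wooden blocks, at (275,237), (262,283) and (280,325). The side view shows the drainer at (240,238), with a scraper at (234,225) and the steel at (256,215) in it. Two loose scrapers stand at (140,258) and (178,237). I'll compute rough positions.

```bash
cat > h.py <<'E'
import numpy as np, cv2
from scipy.spatial.transform import Rotation as Rn
from station import robot, optics
def cam(n, s=None):
    c=optics.calibration(n); f=210/np.tan(np.radians(c["fovy"]/2))
    K=np.array([[f,0,c["cx"]],[0,f,c["cy"]],[0,0,1]])
    if n=="wrist":
        M=np.array(c["mount"]); Rt=Rn.from_euler("xyz",s["tool_rot"]).as_matrix()
        Rc=Rt@M[:3,:3]; o=Rt@M[:3,3]+s["ee_pos"]; R=Rc.T; t=-R@o
    else: R,t=c["R"],c["t"]
    return K,c["dist_coeffs"],R,t
def ray(C,p):
    K,d,R,t=C; u=cv2.undistortPoints(np.array([[p]],float),K,d)[0,0]
    return -R.T@t, R.T@np.array([u[0],u[1],1])
def at(C,p,z):
    o,d=ray(C,p); return o+d*(z-o[2])/d[2]
def proj(C,X):
    K,d,R,t=C; return cv2.projectPoints(np.atleast_2d(np.asarray(X,float)),cv2.Rodrigues(R)[0],t,K,d)[0][:,0]
def shot(n,name):
    s=robot.state(); im=optics.read_camera(n); cv2.imwrite(f"pics/{name}.png",im); return s,im
E
python3 - <<'E'
from h import *
S=cam("scene");D=cam("side")
print("scene blocks z80",[at(S,p,80).round() for p in [(258,217),(292,243)]], at(S,(262,275),60).round(), at(S,(280,320),60).round())
print("drainer tray corners z0",[at(D,p,2).round() for p in [(215,247),(269,242),(222,230)]])
print("handle ends z122",[at(D,p,122).round() for p in [(222,221),(247,219)]],"steel top z160",at(D,(256,209),160).round())
print("bystanders: tape",at(S,(296,185),48).round(),"tin",at(S,(308,208),40).round(),"peeler",at(S,(332,245),10).round())
a=cv2.imread("pics/side0.png")[180:300,110:290]; b=cv2.imread("pics/scene0.png")[190:350,190:430]
a=cv2.resize(a,(400,int(120*400/180)));b=cv2.resize(b,(400,267))
cv2.imwrite("pics/crop.png",np.hstack([a,b]))
E
```

```text
scene blocks z80 [array([494., -71.,  80.]), array([ 556., -274.,   80.])] [ 408. -397.   60.] [ 393. -620.   60.]
drainer tray corners z0 [array([482., 356.,   2.]), array([447., 124.,   2.]), array([608., 300.,   2.])]
handle ends z122 [array([488., 315., 122.]), array([471., 211., 122.])] steel top z160 [477. 168. 160.]
bystanders: tape [750. 197.  48.] tin [731.   7.  40.] peeler [ 736. -229.   10.]Traceback (most recent call last):
  File "<stdin>", line 9, in <module>
    return _nx.concatenate(arrs, 1, dtype=dtype, casting=casting)
           ~~~~~~~~~~~~~~~^^^^^^^^^^^^^^^^^^^^^^^^^^^^^^^^^^^^^^^
ValueError: all the input array dimensions except for the concatenation axis must match exactly, but along dimension 0, the array at index 0 has size 266 and the array at index 1 has size 267
```

The block between (494,-71) and (556,-274) measures 212 mm, against the 206 mm given. The handle standing in the drainer measures about 105 mm and the steel stands beside it. Next I'll take wrist views of both.

```bash
python3 -m handwheel '{"hand":[1,1,1,1,1,1,1,1],"xyz":[[0.01,0.03,0.04],[0.03,0.05,0.04],[0.04,0.05,0.03],[0.04,0.05,0.03],[0.04,0.05,0],[0.04,0.05,0],[0.04,0.05,0],[0.035,0.05,0]],"rot":[[0,0,0],[0,0,0],[0,0,0],[0,0,0],[0,0,0],[0,0,0],[0,0,0],[0,0,0]]}'
python3 -m handwheel '{"hand":[1,1,1,1],"xyz":[[0,0.04,0],[0,0.02,0],[0,0,0],[0,0,0]],"rot":[[0,0,0],[0,0,0],[0,0,0],[0,0,0]]}'
python3 - <<'E'
from h import *
import pickle
s,im=shot("wrist","w_block"); pickle.dump(s,open("s_block.pkl","wb")); print(s["ee_pos"],s["tool_rot"],s["qd"].round(3),s["joints"])
E
python3 -m handwheel '{"hand":[1,1,1,1,1,1,1,1],"xyz":[[0,0.05,0],[0,0.05,0],[0,0.05,0],[0,0.05,0],[0,0.05,0],[0,0.05,0],[0,0.05,0],[0,0.05,0]],"rot":[[0,0,0],[0,0,0],[0,0,0],[0,0,0],[0,0,0],[0,0,0],[0,0,0],[0,0,0]]}'
python3 -m handwheel '{"hand":[1,1,1],"xyz":[[0,0.02,0],[0,0,0],[0,0,0]],"rot":[[0,0,0],[0,0,0],[0,0,0]]}'
python3 - <<'E'
from h import *
import pickle
s,im=shot("wrist","w_drain"); pickle.dump(s,open("s_drain.pkl","wb")); print(s["ee_pos"],s["tool_rot"],s["qd"].round(3),s["joints"])
s,im=shot("side","side1")
E
```

```text
time: 1.1
ee_pos: [545.2, -223.3, 384.2]
tool_rot: [-3.141, 0.0, 0.454]
contact_force: [-0.2, -0.5, -0.2]
width: 85.8
grip_force: 0.0
time: 1.6
ee_pos: [544.1, -166.5, 384.6]
tool_rot: [3.141, 0.0, 0.452]
contact_force: [0.2, -0.6, 0.5]
width: 85.6
grip_force: 0.0
[ 544.05605711 -166.4586343   384.57225366] [3.14129293e+00 3.07442752e-04 4.52265189e-01] [-0.009  0.006 -0.002  0.001 -0.001  0.002] [-4.95963187e-01 -2.23989213e-02  1.61647513e+00 -4.24655195e-04
  1.54745223e+00  6.22577804e-01]
time: 2.65
ee_pos: [544.9, 235.1, 384.7]
tool_rot: [3.141, -0.0, 0.452]
contact_force: [0.1, 0.3, 0.3]
width: 85.5
grip_force: 0.0
time: 3.02
ee_pos: [544.8, 253.2, 384.6]
tool_rot: [3.141, 0.0, 0.452]
contact_force: [0.0, 0.4, 0.8]
width: 85.8
grip_force: 0.0
[544.80053148 253.19715434 384.61470576] [3.14106124e+00 3.23154684e-04 4.51872625e-01] [-0.004 -0.008  0.004  0.005 -0.001  0.003] [ 2.46738053e-01  5.48293405e-02  1.53824540e+00 -5.86237688e-04
  1.54872605e+00  1.36567467e+00]
```

View pics/w_block.png

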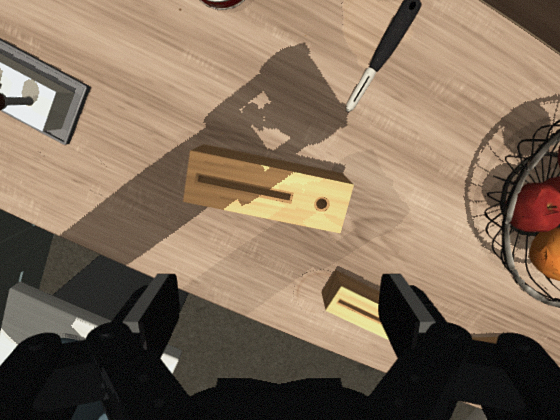

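View pics/w_drain.png

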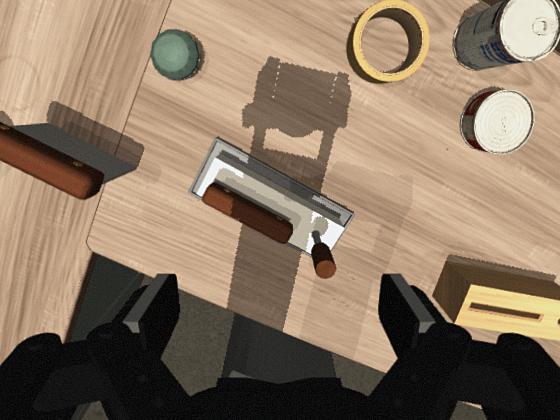

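The block view shows the slot from (197,178) to (292,198) and the hole at (321,204). A smaller look-alike block is at (360,310), and another small one lies nearer in the scene view. In the drainer view the scraper handle runs from (205,190) to (292,238) and the steel's top is at (324,268). The loose scraper at (50,160) is the look-alike. I'll enlarge to confirm and measure.

```bash
python3 - <<'E'
from h import *
import pickle
a=cv2.imread("pics/w_block.png")[140:245,175:365]; b=cv2.imread("pics/w_drain.png")[125:290,180:365]
a=cv2.resize(a,None,fx=4,fy=4,interpolation=cv2.INTER_CUBIC)[:420:,:400*2]
a4=cv2.resize(cv2.imread("pics/w_block.png")[145:240,180:360],(400,211)); 
b4=cv2.resize(b,(400,357))
cv2.imwrite("pics/crop.png",np.vstack([cv2.resize(cv2.imread("pics/w_block.png")[145:240,180:360],(540,285),interpolation=3),
 cv2.resize(cv2.imread("pics/w_drain.png")[185:285,190:370],(540,300),interpolation=3)]))
W=cam("wrist",pickle.load(open("s_block.pkl","rb"))); V=cam("wrist",pickle.load(open("s_drain.pkl","rb")))
g=lambda p,z,C: at(C,p,z).round(1)
p,q,h=g((197,178.5),80,W),g((292.5,198.5),80,W),g((321.5,204),80,W); print(p,q,h,"slot len",np.linalg.norm(p-q),"c-h",np.linalg.norm((p+q)/2-h))
p,q,h=g((205,190),122,V),g((290,236),122,V),g((324,269),160,V); print(p,q,h,np.linalg.norm(p-q),np.linalg.norm(((p+q)/2-h)[:2]))
# loose scraper handle length
p,q=g((-30,130),110,V),g((98,190),110,V); print(p,q)
E
```

```text
[490.5 -80.   80. ] [ 519.4 -198.4   80. ] [ 529.1 -234.7   80. ] slot len 121.87604358527561 c-h 98.50620538829014
[494.9 321.  122. ] [487.2 209.8 122. ] [481.3 166.6 160. ] 111.46627292593934 99.27991992341651
[436.2 606.8 110. ] [435.5 438.  110. ]
```

View pics/crop.png

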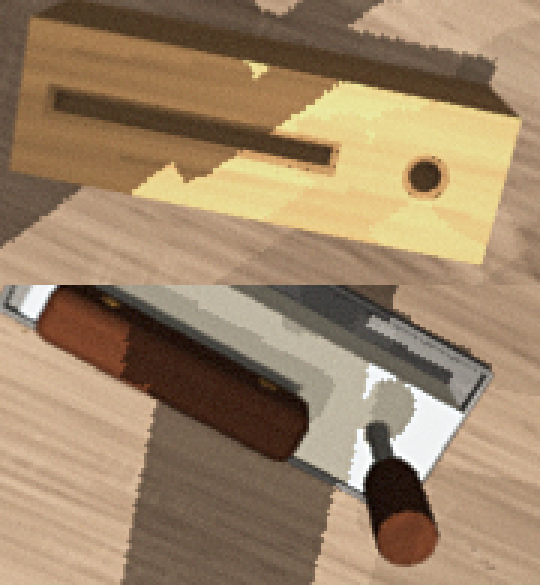

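The crop confirms both. The largest block has a 122 mm slot mouth and 98.5 mm from slot centre to hole (118 + bevel and 100 given). The drained scraper's handle is 111 mm (114 given), while the loose one measures about 169 mm, so it's the wrong size. I'll fit the block pose, then turn the tool over the scraper.

```bash
python3 - <<'E'
from h import *
import pickle
from scipy.optimize import least_squares
W=cam("wrist",pickle.load(open("s_block.pkl","rb")))
pts=np.array([[-33,103],[-33,-103],[33,-103],[33,103]]) 
px=[(12,172),(485,264),(519,118),(33,16),(50,97),(340,157),(427,177)]
px=np.array(px)/3+[180,145]
m=np.array([[-33,103],[-33,-103],[33,-103],[33,103],[0,92],[0,-32],[0,-70]],float)
def X(v): c,s=np.cos(v[2]),np.sin(v[2]); return np.c_[m@np.array([[c,s],[-s,c]])+v[:2],np.full(len(m),80)]
r=least_squares(lambda v:(proj(W,X(v))-px).ravel(),[515,-170,.24]); print("block",r.x,r.fun.reshape(-1,2).round(1).tolist()); print("slot,hole", X(r.x)[4:6].mean(0),X(r.x)[6])
E
python3 -m handwheel '{"hand":[1,1,1,1,1,1,1],"xyz":[[-0.01,0.002,-0.01],[-0.01,0,-0.01],[-0.01,0,-0.01],[-0.01,0,-0.01],[-0.01,0,0],[-0.004,0,0],[0,0,0]],"rot":[[0,0,10],[0,0,10],[0,0,10],[0,0,10],[0,0,10],[0,0,9],[0,0,0]]}'
python3 -m handwheel '{"hand":[1],"xyz":[[0,0,0]],"rot":[[0,0,0]]}'
python3 - <<'E'
from h import *
import pickle
s,im=shot("wrist","w_drain2"); pickle.dump(s,open("s_drain2.pkl","wb")); print(s["ee_pos"],s["tool_rot"],s["qd"].round(3))
V=cam("wrist",s)
print(proj(V,[[491,265,122],[481,167,160]]))
E
```

```text
block [ 5.12726314e+02 -1.67943850e+02  2.46534367e-01] [[-0.1, -0.8], [-0.7, -0.2], [1.4, -0.2], [-0.1, -0.0], [-0.7, 0.9], [-0.0, 0.6], [0.2, -0.2]]
slot,hole [ 505.40497631 -138.85093005   80.        ] [ 529.8094348  -235.82733133   80.        ]
time: 4.0
ee_pos: [490.4, 255.9, 344.9]
tool_rot: [3.141, -0.0, 1.48]
contact_force: [-0.1, -0.4, 1.5]
width: 85.5
grip_force: 0.0
time: 4.12
ee_pos: [490.6, 256.2, 344.8]
tool_rot: [3.141, -0.0, 1.48]
contact_force: [-0.2, 0.6, -0.4]
width: 85.3
grip_force: 0.0
[490.6413864  256.20881094 344.84967257] [ 3.14118409e+00 -2.67139064e-05  1.48037855e+00] [ 0.005  0.006 -0.002  0.    -0.001 -0.009]
[[278.90872333 175.78572754]
 [277.75765833 282.65826591]]
```

View pics/w_drain2.png

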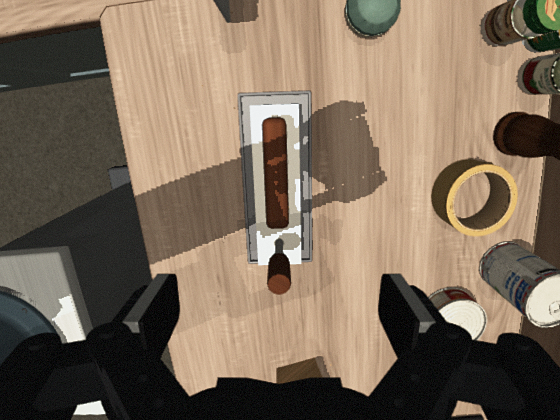

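The view shows the scraper handle from (274,118) to (278,228), the steel's top at about (279,284), and the tray squarely around both. I'll measure by segmentation and fit.

```bash
python3 - <<'E'
from h import *
import pickle
V=cam("wrist",pickle.load(open("s_drain2.pkl","rb"))); im=cv2.imread("pics/w_drain2.png").astype(int)
mk=((im[...,2]-im[...,0]>20)&(im[...,2]<190)&(im[...,1]<75)).astype(np.uint8)
mk[:, :240]=0; mk[:,315:]=0; mk[:100]=0; mk[310:]=0
n,l,st,c=cv2.connectedComponentsWithStats(mk)
for i in range(1,n):
    if st[i,4]>80:
        pts=np.argwhere(l==i)[:,::-1].astype(np.float32); r=cv2.minAreaRect(pts); b=cv2.boxPoints(r)
        print(st[i],r); print([at(V,p,122).round(1).tolist() for p in b],"z160",[at(V,p,160).round(1).tolist() for p in b])
for y in (130,150,170,190,210): 
    xs=np.where(mk[y])[0]; print(y,xs.min(),xs.max(),[at(V,(x,y),122).round(1)[:2].tolist() for x in (xs.min(),xs.max())])
E
```

```text
[ 263  117   26  112 2420] ((275.2956237792969, 172.43795776367188), (110.95948028564453, 23.477914810180664), 88.45184326171875)
[[480.1, 322.9, 122.0], [502.4, 321.5, 122.0], [496.1, 209.6, 122.0], [471.6, 211.1, 122.0]] z160 [[481.9, 323.7, 160.0], [501.8, 322.4, 160.0], [496.1, 222.9, 160.0], [474.4, 224.3, 160.0]]
[267 264  24  30 412] ((279.5, 280.5000305175781), (22.957542419433594, 26.39336585998535), 38.65980911254883)
[[462.0, 147.0, 122.0], [482.3, 170.2, 122.0], [500.3, 151.2, 122.0], [480.1, 127.3, 122.0]] z160 [[465.8, 167.3, 160.0], [483.9, 187.9, 160.0], [499.9, 171.1, 160.0], [481.9, 149.8, 160.0]]
130 263 285 [[479.8, 311.0], [500.9, 309.1]]
150 240 285 [[455.4, 294.0], [499.2, 289.9]]
170 241 286 [[454.0, 274.2], [498.5, 270.2]]
190 265 286 [[475.7, 251.8], [496.8, 249.9]]
210 266 287 [[474.6, 230.7], [496.1, 228.8]]
```

Handle centre is about (489,266), yaw about -0.067. Descend and grip.

```bash
python3 -m handwheel '{"hand":[1,1,1,1,1,1,1,1],"xyz":[[-0.002,0.01,-0.03],[0,0,-0.05],[0,0,-0.05],[0,0,-0.04],[0,0,-0.03],[0,0,-0.02],[0,0,-0.012],[0,0,0]],"rot":[[0,0,1.4],[0,0,0],[0,0,0],[0,0,0],[0,0,0],[0,0,0],[0,0,0],[0,0,0]]}' 40
python3 -m handwheel '{"hand":[0.6,0.4,0.3,0.2,0.1,0,0,0],"xyz":[[0,0,0],[0,0,0],[0,0,0],[0,0,0],[0,0,0],[0,0,0],[0,0,0],[0,0,0]],"rot":[[0,0,0],[0,0,0],[0,0,0],[0,0,0],[0,0,0],[0,0,0],[0,0,0],[0,0,0]]}' 40
```

```text
time: 5.18
ee_pos: [488.1, 266.6, 112.1]
tool_rot: [-3.14, 0.0, 1.507]
contact_force: [-0.5, -0.6, 0.4]
width: 85.8
grip_force: 0.0
time: 6.18
ee_pos: [488.7, 266.9, 113.3]
tool_rot: [3.141, -0.0, 1.508]
contact_force: [-0.4, 0.0, 5.4]
width: 23.5
grip_force: 40.3
```

The width reads 23.5 mm, so the handle is held. Lift straight up.

```bash
python3 -m handwheel '{"hand":[0,0,0,0,0,0,0,0],"xyz":[[0,0,0.005],[0,0,0.01],[0,0,0.015],[0,0,0.02],[0,0,0.03],[0,0,0.04],[0,0,0.04],[0,0,0.03]],"rot":[[0,0,0],[0,0,0],[0,0,0],[0,0,0],[0,0,0],[0,0,0],[0,0,0],[0,0,0]]}' 60
python3 -m handwheel '{"hand":[0,0],"xyz":[[0,0,0],[0,0,0]],"rot":[[0,0,0],[0,0,0]]}'
python3 - <<'E'
from h import *
import pickle
s,im=shot("wrist","w_held"); pickle.dump(s,open("s_held.pkl","wb")); print(s["ee_pos"],s["tool_rot"],s["contact_force"])
im2=cv2.resize(im,(400,300)); s2,si=shot("side","side2"); C=cam("side"); x,y=proj(C,s["ee_pos"])[0].astype(int); print(x,y)
cr=cv2.resize(si[y-60:y+75,x-90:x+90],(400,300)); cv2.imwrite("pics/held.png",np.hstack([im2,cr]))
E
```

```text
time: 7.18
ee_pos: [488.3, 266.9, 305.7]
tool_rot: [3.14, -0.001, 1.508]
contact_force: [0.2, 0.2, -1.6]
width: 23.1
grip_force: 59.1
time: 7.42
ee_pos: [487.5, 266.6, 301.3]
tool_rot: [-3.139, 0.001, 1.508]
contact_force: [0.0, -0.1, -2.0]
width: 23.2
grip_force: 59.2
[487.53064237 266.57545365 301.27539526] [-3.13929765e+00  7.59283512e-04  1.50794325e+00] [ 0.02341708 -0.08858889 -2.01695631]
230 181
```

View pics/held.png

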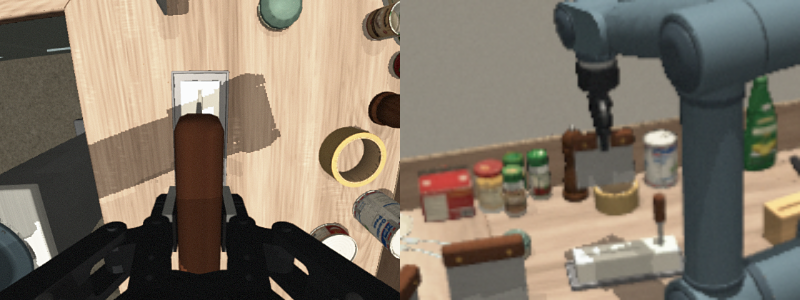

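The scraper hangs level and centred between the pads. Now find where the handle sits along the tool, from its far end at about (280,160), and plan the move to the slot.

```bash
python3 - <<'E'
from h import *
import pickle
s=pickle.load(open("s_held.pkl","rb")); V=cam("wrist",s); im=cv2.imread("pics/w_held.png").astype(int)
mk=((im[...,2]-im[...,0]>20)&(im[...,1]<75)&(im[...,2]<190))
for x in (265,272,280,288,295): 
    y=np.where(mk[130:300,x])[0][0]+130; p=at(V,(x,y),s["ee_pos"][2]+9); d=Rn.from_euler("xyz",s["tool_rot"]).inv().apply(p-s["ee_pos"]); print(x,y,p.round(1),d.round(1), Rn.from_euler("xyz",s["tool_rot"]).inv().apply(at(V,(x,y),s["ee_pos"][2]-21)-s["ee_pos"]).round(1))
for y in (190,220,250,265):
    xs=np.where(mk[y,240:320])[0]+240; print(y,xs.min(),xs.max(),[Rn.from_euler("xyz",s["tool_rot"]).inv().apply(at(V,(x,y),s["ee_pos"][2]+9)-s["ee_pos"]).round(1)[:2].tolist() for x in (xs.min(),xs.max())])
E
```

```text
265 159 [486.1 325.  310.3] [58.2 -5.1 -9. ] [54.  -6.3 21. ]
272 159 [488.3 324.8 310.3] [58.2 -2.9 -9. ] [54.  -3.5 21. ]
280 159 [490.9 324.7 310.3] [58.2 -0.4 -9. ] [54.  -0.2 21. ]
288 160 [493.4 324.2 310.3] [57.9  2.2 -9. ] [53.6  3.  21. ]
295 161 [495.5 323.8 310.3] [57.6  4.4 -9.1] [53.2  5.8 20.9]
190 244 313 [[48.1, -12.0], [48.2, 10.3]]
220 245 312 [[37.9, -12.0], [37.9, 10.3]]
250 247 310 [[27.1, -11.6], [27.2, 9.9]]
265 247 311 [[21.5, -11.8], [21.5, 10.4]]
```

Along the tool the handle offset is about 0 ± 2 mm. I'll carry it to just behind the slot, at the block's yaw, so the wrist camera can measure the slot in the final orientation.

```bash
python3 -m handwheel '{"hand":[0,0,0,0,0,0,0,0],"xyz":[[0.005,-0.03,0],[0.005,-0.05,0],[0.005,-0.05,0],[0.005,-0.05,0],[0.005,-0.05,0],[0.005,-0.05,0],[0.005,-0.05,0],[0.005,-0.05,0]],"rot":[[0,0,2],[0,0,2],[0,0,2],[0,0,2],[0,0,2],[0,0,2],[0,0,2],[0,0,2]]}'
python3 -m handwheel '{"hand":[0,0,0,0,0,0],"xyz":[[0,-0.05,0],[0,-0.04,0],[0,-0.03,0],[0,0,0],[0,0,0],[0,0,0]],"rot":[[0,0,1.7],[0,0,0],[0,0,0],[0,0,0],[0,0,0],[0,0,0]]}'
python3 - <<'E'
from h import *
import pickle
s,im=shot("wrist","w_slot"); pickle.dump(s,open("s_slot.pkl","wb")); print(s["ee_pos"],s["tool_rot"],s["qd"].round(3))
V=cam("wrist",s); b=np.array([512.7,-167.9]); c,t=np.cos(.2465),np.sin(.2465)
m=np.array([[0,92],[0,-32],[33,103],[-33,103]],float); print(proj(V,np.c_[m@np.array([[c,t],[-t,c]])+b,np.full(4,80)]))
cv2.imwrite("pics/slotc.png",cv2.resize(im[:270,180:390],None,fx=2.2,fy=2.2,interpolation=3))
E
```

```text
time: 8.52
ee_pos: [527.7, -114.6, 301.0]
tool_rot: [-3.139, -0.002, 1.788]
contact_force: [0.3, 0.6, -0.9]
width: 23.3
grip_force: 59.1
time: 9.28
ee_pos: [528.3, -232.1, 302.2]
tool_rot: [-3.141, -0.001, 1.818]
contact_force: [-0.2, -0.1, -2.0]
width: 23.4
grip_force: 59.1
[ 528.29282018 -232.11960218  302.23304469] [-3.14113000e+00 -7.57070732e-04  1.81821479e+00] [ 0.001 -0.003 -0.004 -0.     0.001 -0.001]
[[280.75478505  12.34950479]
 [280.42323917 150.87817945]
 [317.9103067   -0.60720211]
 [243.64912607  -0.73044107]]
```

View pics/slotc.png

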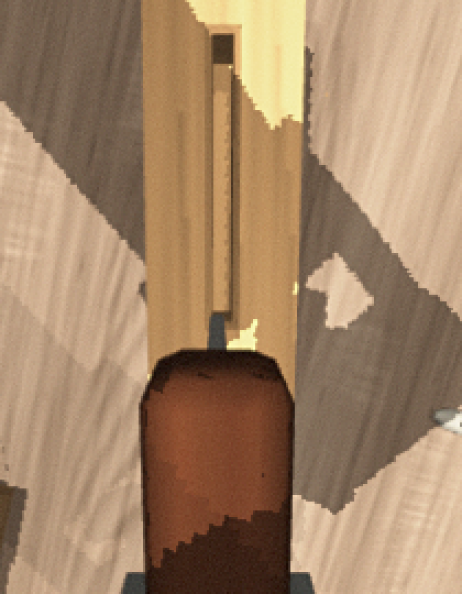

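The slot mouth lies straight ahead: outer bevel from about (281,13) to (281,149), inner ends at rows about 16 and 142. The handle is in line with it.

```bash
python3 - <<'E'
from h import *
import pickle
s=pickle.load(open("s_slot.pkl","rb")); V=cam("wrist",s); R=Rn.from_euler("xyz",s["tool_rot"])
f=lambda p,z:R.inv().apply(at(V,p,z)-s["ee_pos"]).round(1)
print("outer",f((281,13),80),f((281,149),80),"inner",f((281,16),77),f((281,142),77))
print("block edges",f((245,0),80),f((319.5,0),80),f((247.3,140),80),f((316.5,140),80))
im=cv2.imread("pics/w_slot.png"); g=cv2.cvtColor(im,6)
for y in (22,26,60,100,125): print(y,g[y,268:296].tolist())
print("col",g[0:24,281].tolist(),g[136:156,277].tolist(),g[136:156,285].tolist())
print("hend",f((281,351/2.2),s["ee_pos"][2]+9),f((281,351/2.2),s["ee_pos"][2]-21),f((281,380/2.2),s["ee_pos"][2]+9))
for x in (142,294): print(f((180+x/2.2,480/2.2),s["ee_pos"][2]+9))
E
```

```text
outer [157.4   1.  222.4] [ 35.7   1.2 222.3] inner [155.6   1.  225.4] [ 42.2   1.2 225.3]
block edges [168.3 -31.  222.4] [168.4  35.2 222.3] [ 44.4 -31.5 222.3] [ 44.5  35.7 222.3]
22 [140, 140, 141, 133, 131, 119, 113, 120, 82, 59, 54, 51, 59, 58, 54, 57, 54, 63, 134, 191, 184, 204, 233, 230, 229, 228, 226, 221]
26 [145, 139, 135, 137, 127, 116, 116, 121, 87, 61, 65, 68, 64, 66, 63, 55, 58, 65, 130, 190, 191, 205, 232, 232, 228, 226, 226, 222]
60 [149, 146, 141, 144, 142, 129, 119, 117, 103, 156, 164, 165, 162, 170, 159, 132, 133, 71, 83, 103, 107, 138, 151, 152, 149, 148, 148, 137]
100 [151, 154, 147, 148, 149, 131, 124, 123, 106, 153, 157, 164, 158, 161, 165, 137, 114, 72, 102, 101, 114, 160, 151, 155, 151, 150, 148, 146]
125 [156, 150, 150, 156, 152, 124, 122, 121, 128, 157, 162, 159, 158, 159, 139, 129, 114, 82, 107, 112, 112, 146, 151, 155, 158, 153, 153, 150]
col [215, 214, 211, 216, 215, 214, 214, 215, 217, 217, 206, 179, 168, 172, 180, 111, 56, 59, 52, 59, 57, 63, 58, 57] [153, 158, 154, 155, 156, 109, 66, 63, 68, 65, 72, 74, 74, 64, 70, 73, 67, 64, 69, 70] [80, 78, 84, 83, 84, 82, 74, 83, 82, 89, 106, 109, 113, 125, 150, 154, 150, 150, 166, 234]
hend [58.3 -0.3 -9. ] [54.  -0.1 21. ] [54.1 -0.3 -9. ]
[ 38.8 -12.3  -9. ]
[38.8 10.6 -9. ]
```

Move in the tool frame: +98 along x and +2 along y. In world axes that's (-22, +96) mm. Then lower, expecting the TCP at z ≈ 121 when home.

```bash
python3 -m handwheel '{"hand":[0,0,0,0,0,0,0,0],"xyz":[[-0.006,0.026,-0.01],[-0.008,0.035,-0.02],[-0.008,0.035,-0.02],[0,0,-0.03],[0,0,-0.025],[0,0,-0.01],[0,0,0],[0,0,0]],"rot":[[0,0,0],[0,0,0],[0,0,0],[0,0,0],[0,0,0],[0,0,0],[0,0,0],[0,0,0]]}'
python3 -m handwheel '{"hand":[0,0,0,0],"xyz":[[0,0,-0.008],[0,0,-0.008],[0,0,0],[0,0,0]],"rot":[[0,0,0],[0,0,0],[0,0,0],[0,0,0]]}'
```

```text
time: 10.32
ee_pos: [507.1, -137.6, 189.0]
tool_rot: [3.14, 0.001, 1.817]
contact_force: [-0.4, -0.3, -1.2]
width: 23.0
grip_force: 59.1
time: 10.82
ee_pos: [506.4, -137.3, 171.7]
tool_rot: [-3.142, 0.0, 1.817]
contact_force: [0.3, -0.4, -0.7]
width: 23.6
grip_force: 59.1
```

The edge is 10 mm below the block's top with no contact force, so it has entered the slot. Keep lowering.

```bash
python3 -m handwheel '{"hand":[0,0,0,0,0,0],"xyz":[[0,0,-0.01],[0,0,-0.01],[0,0,-0.01],[0,0,-0.01],[0,0,-0.004],[0,0,0]],"rot":[[0,0,0],[0,0,0],[0,0,0],[0,0,0],[0,0,0],[0,0,0]]}'
python3 -m handwheel '{"hand":[0,0,0],"xyz":[[0,0,-0.003],[0,0,-0.002],[0,0,0]],"rot":[[0,0,0],[0,0,0],[0,0,0]]}'
```

```text
time: 11.58
ee_pos: [506.2, -137.1, 127.3]
tool_rot: [-3.141, -0.0, 1.817]
contact_force: [0.1, -0.6, -1.7]
width: 23.2
grip_force: 59.1
time: 11.95
ee_pos: [506.3, -137.2, 122.6]
tool_rot: [-3.141, -0.0, 1.817]
contact_force: [1.2, 0.3, -1.2]
width: 23.2
grip_force: 59.1
```

```bash
python3 -m handwheel '{"hand":[0,0,0],"xyz":[[0,0,-0.0015],[0,0,-0.001],[0,0,0]],"rot":[[0,0,0],[0,0,0],[0,0,0]]}'
```

```text
time: 12.32
ee_pos: [506.7, -137.4, 121.3]
tool_rot: [3.141, 0.0, 1.817]
contact_force: [-2.9, 1.5, 5.4]
width: 23.3
grip_force: 60.1
```

Contact at z = 121.3, as predicted, so it's on the bottom. Release and rise.

```bash
python3 -m handwheel '{"hand":[0.4,0.7,1,1,1],"xyz":[[0,0,0],[0,0,0],[0,0,0],[0,0,0],[0,0,0]],"rot":[[0,0,0],[0,0,0],[0,0,0],[0,0,0],[0,0,0]]}'
python3 -m handwheel '{"hand":[1,1,1,1,1,1,1,1],"xyz":[[0,0,0.02],[0,0,0.05],[0,0,0.05],[0,0,0.05],[0,0,0.02],[0,0,0],[0,0,0],[0,0,0]],"rot":[[0,0,0],[0,0,0],[0,0,0],[0,0,0],[0,0,0],[0,0,0],[0,0,0],[0,0,0]]}'
python3 - <<'E'
from h import *
import pickle
s,im=shot("wrist","w_put"); pickle.dump(s,open("s_put.pkl","wb")); print(s["ee_pos"],s["tool_rot"],s["width"])
W=cam("wrist",s); c,t=np.cos(.2465),np.sin(.2465); m=np.array([[-12,87],[-12,-27],[12,-27],[12,87]],float); P=proj(W,np.c_[m@np.array([[c,t],[-t,c]])+[505.4,-138.9],np.full(4,130)]); print(P)
im=im.copy(); cv2.polylines(im,[P.round().astype(int)],True,(0,255,0)); cv2.imwrite("pics/put.png",im)
E
```

```text
time: 12.95
ee_pos: [506.3, -137.2, 120.1]
tool_rot: [-3.142, 0.0, 1.817]
contact_force: [-0.2, 0.6, -0.7]
width: 85.2
grip_force: 0.0
time: 13.95
ee_pos: [505.5, -136.8, 307.7]
tool_rot: [-3.138, -0.003, 1.817]
contact_force: [-0.6, 0.6, -0.2]
width: 85.4
grip_force: 0.0
[ 505.52991482 -136.82619938  307.70764397] [-3.13840404e+00 -2.83148426e-03  1.81686779e+00] 85.36160077056488
[[265.13680562  95.18362281]
 [266.46921534 227.26661696]
 [292.9853136  227.29184731]
 [294.51396665  95.17963949]]
```

View pics/put.png

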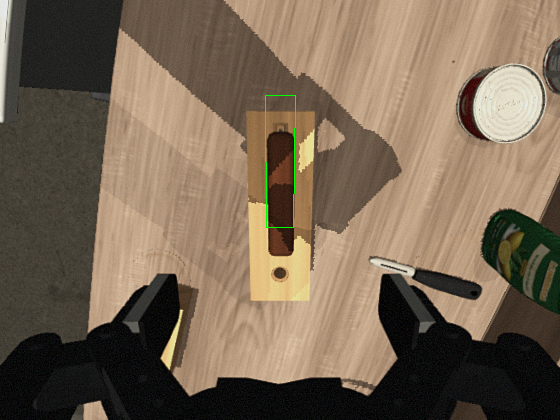

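The scraper stands in the slot, handle from (281,131) to (281,256), centred. My green overlay was wrongly shifted by the slot's 30 mm offset. The hole is clear at (280,272). Measure the hole, scraper and steel numerically.

```bash
python3 - <<'E'
from h import *
import pickle
s=pickle.load(open("s_put.pkl","rb")); W=cam("wrist",s); im=cv2.imread("pics/w_put.png"); g=cv2.cvtColor(im,6)
def blob(g,y0,y1,x0,x1,th):
    mk=(g[y0:y1,x0:x1]<th).astype(np.uint8); n,l,st,c=cv2.connectedComponentsWithStats(mk); i=1+st[1:,4].argmax(); return c[i]+[x0,y0],st[i]
c,st=blob(g,261,290,266,296,130); h=at(W,c,80); print("hole",c,st,h, "mean",)
hs=at(W,c,77); print(hs)
mk=((g<110)).astype(np.uint8); sub=mk[125:260,262:300]; ys,xs=np.where(sub)
b=np.array([512.7,-167.9]); th=.2465; y=np.array([-np.sin(th),np.cos(th)])
p1,p2=at(W,(281,131),130),at(W,(281,256),130); print("handle",p1,p2,((p1+p2)/2)[:2],np.linalg.norm(p1-p2),"slot from block",b+30*y,"hole pred",b-70*y,"slot from hole",h[:2]+100*y)
V=cam("wrist",pickle.load(open("s_drain2.pkl","rb"))); i2=cv2.imread("pics/w_drain2.png").astype(int)
m2=((i2[...,2]-i2[...,0]>20)&(i2[...,2]<190)&(i2[...,1]<75))[262:300,262:300]
for r in range(0,38,2):
    x=np.where(m2[r])[0]
    if len(x): print(r+262,x.min()+262,x.max()+262,end="; ")
g2=cv2.cvtColor(i2.astype(np.uint8),6)
print(g2[275:300,279].tolist(), i2[260:300:2,279].tolist())
E
```

```text
hole [279.50862069 272.59482759] [  8   6  12  12 116] [ 528.93073425 -233.2389875    80.        ] mean
[ 529.29393793 -234.69036851   77.        ]
handle [492.17685874 -82.22892451 130.        ] [ 520.04911933 -192.17293074  130.        ] [ 506.11298903 -137.20092763] 113.42198823708682 slot from block [ 505.37966228 -138.80682802] hole pred [ 529.78078801 -235.78406795] slot from hole [ 504.52960852 -136.26174758]
262 270 285; 264 273 288; 266 268 289; 268 268 287; 270 268 287; 272 268 287; 274 268 284; 276 271 290; 278 268 290; 280 267 290; 282 267 290; 284 268 290; 286 268 289; 288 269 288; 290 271 286; 292 273 284; [76, 75, 74, 70, 73, 66, 74, 70, 68, 68, 74, 72, 70, 70, 61, 74, 76, 68, 68, 96, 161, 157, 157, 155, 156] [[0, 10, 27], [18, 21, 35], [4, 5, 25], [2, 13, 26], [15, 19, 35], [9, 19, 31], [11, 17, 29], [27, 44, 77], [41, 62, 114], [35, 59, 106], [31, 55, 101], [38, 59, 104], [31, 58, 103], [38, 59, 109], [37, 58, 107], [37, 63, 111], [33, 55, 106], [67, 86, 127], [124, 152, 180], [123, 149, 180]]
```

The scraper is within about 2 mm of the slot centre. The hole is at about (529.5,-234.8). Now back over the drainer for the steel, with a fresh look before descending.

```bash
python3 - <<'E'
from h import *
import pickle
V=cam("wrist",pickle.load(open("s_drain2.pkl","rb"))); print(at(V,(279,282.3),160))
E
python3 -m handwheel '{"hand":[1,1,1,1,1,1,1,1],"xyz":[[-0.003,0.03,0],[-0.003,0.04,0],[-0.003,0.04,0],[-0.003,0.04,0],[-0.003,0.04,0],[-0.003,0.04,0],[-0.003,0.04,0],[-0.002,0.03,0]],"rot":[[0,0,-2],[0,0,-2],[0,0,-2],[0,0,-2],[0,0,-2],[0,0,-2],[0,0,-2],[0,0,-2]]}'
python3 -m handwheel '{"hand":[1,1,1],"xyz":[[0,0,0],[0,0,0],[0,0,0]],"rot":[[0,0,-2],[0,0,0],[0,0,0]]}'
python3 - <<'E'
from h import *
import pickle
s,im=shot("wrist","w_steel"); pickle.dump(s,open("s_steel.pkl","wb")); print(s["ee_pos"],s["tool_rot"])
V=cam("wrist",s); i2=im.astype(int); print(proj(V,[481,166,160]))
m2=((i2[...,2]-i2[...,0]>45)&(i2[...,1]<75)).astype(np.uint8)
n,l,st,c=cv2.connectedComponentsWithStats(m2)
for i in range(1,n):
    if st[i,4]>150 : 
        q=np.argwhere(l==i)[:,::-1].astype(np.float32); (cc,r)=cv2.minEnclosingCircle(q); print(st[i],c[i],cc,r,at(V,c[i],160).round(1),at(V,cc,160).round(1))
E
```

```text
[482.01676107 167.64528818 160.        ]
time: 15.0
ee_pos: [482.7, 164.3, 309.2]
tool_rot: [-3.14, 0.0, 1.537]
contact_force: [0.0, -0.2, 0.0]
width: 85.3
grip_force: 0.0
time: 15.38
ee_pos: [483.4, 161.9, 309.9]
tool_rot: [-3.141, 0.0, 1.502]
contact_force: [0.5, -0.7, 0.2]
width: 85.5
grip_force: 0.0
[483.42975549 161.8836737  309.91463625] [-3.14116211e+00  2.19432090e-04  1.50167669e+00]
[[276.33189394 198.82168429]]
[438 261  14  34 173] [443.68786127 273.95375723] (444.0, 277.5) 16.620868682861328 [622.1  88.6 160. ] [622.7  85.1 160. ]
```

```bash
python3 - <<'E'
from h import *
import pickle
s=pickle.load(open("s_steel.pkl","rb")); V=cam("wrist",s); im=cv2.imread("pics/w_steel.png")
c=im[130:240,210:345]; g=cv2.cvtColor(c,6); m2=(g<75).astype(np.uint8)
n,l,st,ce=cv2.connectedComponentsWithStats(m2); print([(st[i].tolist(),(ce[i]+[210,130]).round(1).tolist()) for i in range(1,n) if st[i,4]>60])
cv2.imwrite("pics/steelc.png",cv2.resize(c,None,fx=5,fy=5,interpolation=3))
E
```

```text
[([28, 1, 78, 83, 1372], [270.3, 188.8]), ([102, 0, 5, 59, 164], [313.4, 160.0])]
```

View pics/steelc.png

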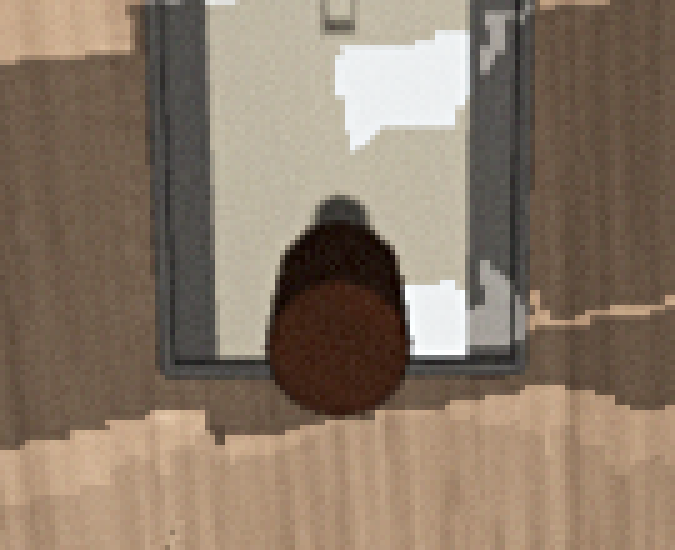

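The crop shows the steel's top disc centred at about (277.8,199.2), i.e. (482.3,165.7), agreeing with the earlier (482,167). Descend and grip.

```bash
python3 -m handwheel '{"hand":[1,1,1,1,1,1,1,1],"xyz":[[-0.001,0.004,-0.03],[0,0,-0.05],[0,0,-0.04],[0,0,-0.03],[0,0,-0.017],[0,0,0],[0,0,0],[0,0,0]],"rot":[[0,0,0],[0,0,0],[0,0,0],[0,0,0],[0,0,0],[0,0,0],[0,0,0],[0,0,0]]}'
python3 -m handwheel '{"hand":[0.6,0.4,0.3,0.2,0.1,0,0,0],"xyz":[[0,0,0],[0,0,0],[0,0,0],[0,0,0],[0,0,0],[0,0,0],[0,0,0],[0,0,0]],"rot":[[0,0,0],[0,0,0],[0,0,0],[0,0,0],[0,0,0],[0,0,0],[0,0,0],[0,0,0]]}' 40
```

```text
time: 16.42
ee_pos: [483.3, 166.9, 144.7]
tool_rot: [3.139, -0.001, 1.503]
contact_force: [0.7, 0.1, -0.2]
width: 85.4
grip_force: 0.0
time: 17.42
ee_pos: [482.5, 166.8, 143.3]
tool_rot: [3.141, -0.0, 1.503]
contact_force: [0.6, -0.2, 1.9]
width: 23.0
grip_force: 39.1
```

```bash
python3 -m handwheel '{"hand":[0,0,0,0,0,0,0,0],"xyz":[[0,0,0.005],[0,0,0.01],[0,0,0.02],[0,0,0.03],[0,0,0.04],[0,0,0.04],[0,0,0.02],[0,0,0]],"rot":[[0,0,0],[0,0,0],[0,0,0],[0,0,0],[0,0,0],[0,0,0],[0,0,0],[0,0,0]]}' 60
python3 -m handwheel '{"hand":[0,0],"xyz":[[0,0,0],[0,0,0]],"rot":[[0,0,0],[0,0,0]]}'
python3 - <<'E'
from h import *
s,im=shot("wrist","w_sheld"); V=cam("wrist",s); R=Rn.from_euler("xyz",s["tool_rot"]); print(s["ee_pos"],s["tool_rot"])
f=lambda p,z:R.inv().apply(at(V,p,z)-s["ee_pos"]).round(1)
# expected top-disc outline for zero offset
a=np.linspace(0,2*np.pi,4,endpoint=False); X=s["ee_pos"]+R.apply(np.c_[12*np.cos(a),12*np.sin(a),np.full(4,-17)]); print(proj(V,X).round(1).tolist())
g=cv2.cvtColor(im,6)
print("col279", im[190:330:3,279,2].tolist())
x,y=proj(V,X).mean(0).astype(int); print(x,y,"row",im[y,x-60:x+60:4].tolist())
print("col R-B",(im[y-90:min(y+70,419):3,x,2].astype(int)-im[y-90:min(y+70,419):3,x,0]).tolist())
E
```

```text
time: 18.42
ee_pos: [482.9, 166.9, 310.4]
tool_rot: [3.138, -0.001, 1.503]
contact_force: [0.5, -0.5, -1.7]
width: 22.6
grip_force: 59.1
time: 18.68
ee_pos: [481.6, 166.7, 306.5]
tool_rot: [-3.139, 0.001, 1.503]
contact_force: [0.3, 0.3, -1.3]
width: 22.7
grip_force: 59.1
[481.60430017 166.65820408 306.50313215] [-3.13860433e+00  5.59434311e-04  1.50267222e+00]
[[280.9, 301.3], [315.6, 331.5], [280.8, 359.8], [246.1, 331.5]]
col279 [213, 216, 213, 210, 211, 200, 79, 71, 68, 66, 66, 67, 66, 67, 71, 71, 70, 62, 66, 53, 32, 38, 35, 31, 37, 33, 28, 31, 37, 36, 34, 36, 35, 36, 28, 35, 40, 32, 38, 53, 61, 59, 59, 57, 50, 50, 52]
280 331 row [[16, 15, 14], [11, 15, 14], [2, 3, 8], [14, 14, 13], [4, 0, 1], [21, 24, 19], [25, 22, 27], [12, 25, 52], [21, 31, 60], [17, 29, 57], [21, 33, 57], [22, 36, 61], [21, 32, 60], [14, 29, 57], [18, 30, 59], [19, 29, 57], [12, 28, 53], [16, 29, 53], [17, 28, 53], [24, 32, 57], [16, 29, 54], [24, 31, 59], [26, 37, 61], [13, 16, 30], [5, 5, 3], [15, 17, 16], [15, 18, 15], [15, 15, 13], [10, 9, 12], [12, 14, 13]]
col R-B [9, 11, 6, 24, 24, 18, 20, 23, 18, 19, 21, 19, 20, 25, 23, 25, 24, 25, 27, 21, 23, 24, 28, 40, 37, 38, 38, 37, 34, 42, 38, 37, 40, 39, 36, 39, 38, 40, 40, 38, 43, 46, 49, 47, 42, 95, 88, 96, -1, -3, -2, -4, -2, -1]
```

```bash
python3 - <<'E'
from h import *
s,im=shot("wrist","w_sheld2"); V=cam("wrist",s); R=Rn.from_euler("xyz",s["tool_rot"]); print(s["ee_pos"],s["tool_rot"],s["qd"].round(3))
for x in (265,280,295): print(x,im[296:392:2,x].tolist())
g=im[...,2].astype(int)
for y in (230,240,245,260,280,320,340,350): print(y, np.where(np.abs(np.diff(cv2.GaussianBlur(im,(3,3),0)[y,225:335,2].astype(int)))>7)[0]+225)
a=np.linspace(0,2*np.pi,60,endpoint=False)
for z,r in ((-16.7,12),(37.3,12),(37.3,10)):
    P=proj(V,s["ee_pos"]+R.apply(np.c_[r*np.cos(a),r*np.sin(a),np.full(60,z)])); print(z,P.min(0).round(1),P.max(0).round(1))
E
```

```text
[481.7059637  166.703382   306.69559564] [-3.13889069e+00  4.86885337e-04  1.50270118e+00] [ 0.001 -0.    -0.008 -0.     0.    -0.   ]
265 [[11, 18, 31], [14, 20, 33], [9, 14, 28], [21, 23, 36], [10, 17, 28], [17, 24, 36], [15, 21, 36], [22, 30, 47], [21, 33, 53], [20, 31, 57], [14, 27, 52], [14, 30, 57], [16, 30, 55], [20, 31, 56], [24, 36, 58], [16, 31, 55], [10, 26, 50], [13, 28, 56], [22, 37, 61], [22, 35, 59], [24, 32, 56], [25, 37, 62], [22, 34, 58], [19, 30, 58], [22, 35, 61], [24, 40, 64], [19, 31, 57], [29, 39, 63], [17, 29, 51], [18, 31, 55], [11, 24, 48], [116, 148, 176], [144, 177, 208], [141, 171, 202], [144, 175, 205], [143, 170, 206], [141, 173, 203], [149, 180, 213], [141, 172, 203], [141, 168, 200], [138, 169, 202], [133, 164, 196], [141, 172, 208], [0, 5, 0], [16, 18, 17], [13, 9, 13], [7, 6, 11], [7, 0, 7]]
280 [[6, 14, 31], [15, 20, 35], [4, 14, 29], [12, 22, 36], [13, 16, 32], [14, 16, 41], [15, 28, 60], [18, 29, 58], [15, 31, 56], [17, 34, 56], [21, 32, 60], [24, 37, 63], [22, 35, 59], [23, 31, 57], [18, 30, 55], [13, 26, 51], [18, 30, 52], [18, 32, 56], [25, 33
[... 1027 characters left out ...]
, [83, 128, 163], [12, 4, 5], [6, 10, 7], [12, 10, 7], [14, 11, 11], [12, 14, 12]]
230 [269 270 271 272 285 286 287 289 324 325 327 328]
240 [247 248 254 269 270 271 285 286 287 288 312 317 324 325]
245 [254 268 269 270 271 285 286 287 288 312 316 317 320 321 324 325]
260 [233 236 237 238 239 248 249 251 252 253 254 255 256 257 258 298 299 300
 301 302 303 304 305 307 308 318 319 320 321 323 326]
280 [231 232 233 244 245 246 252 253 303 304 311 312 324 325 326]
320 [309]
340 [247 248 308 309]
350 [240 241 242 243 244 246 247 248 249 251 252 253 254 255 256 302 303 308
 309 310 312 313 315 316]
-16.7 [246.2 300.8] [315.5 359.2]
37.3 [255.9 241.4] [304.5 285.7]
37.3 [259.9 245.2] [300.5 282.2]
```

```bash
python3 - <<'E'
from h import *
s=robot.state(); V=cam("wrist",s); R=Rn.from_euler("xyz",s["tool_rot"]); im=cv2.imread("pics/w_sheld2.png")
print(im[196:220,279,2].tolist())
b=cv2.GaussianBlur(im,(3,3),0)
for y in (207,210,213,216,220,225): print(y,b[y,264:294,2].tolist())
a=np.linspace(0,2*np.pi,60,endpoint=False)
for z,r in ((131.3,3.5),(125.3,5),(100,5)):
    P=proj(V,s["ee_pos"]+R.apply(np.c_[r*np.cos(a),r*np.sin(a),np.full(60,z)])); print(z,P.min(0).round(1),P.max(0).round(1))
P=proj(V,s["ee_pos"]+R.apply([[0,0,131.3],[1,0,131.3],[0,1,131.3]]));print(P-P[0])
E
```

```text
[211, 210, 213, 208, 212, 211, 209, 214, 210, 194, 82, 80, 77, 74, 71, 73, 72, 73, 73, 79, 70, 68, 70, 76]
207 [81, 81, 82, 83, 85, 84, 83, 83, 83, 81, 81, 84, 85, 84, 81, 77, 72, 69, 70, 71, 70, 69, 69, 72, 79, 82, 81, 82, 84, 85]
210 [119, 116, 113, 109, 109, 110, 110, 111, 110, 103, 92, 80, 70, 67, 70, 71, 69, 69, 72, 79, 88, 95, 97, 97, 96, 95, 100, 108, 111, 113]
213 [122, 118, 116, 118, 123, 123, 123, 120, 105, 79, 66, 66, 68, 68, 69, 71, 71, 71, 69, 66, 71, 94, 122, 132, 127, 132, 153, 169, 176, 180]
216 [122, 119, 115, 115, 118, 119, 118, 111, 91, 70, 65, 67, 67, 67, 69, 70, 69, 67, 68, 69, 70, 107, 176, 208, 200, 188, 184, 189, 194, 201]
220 [206, 205, 201, 196, 195, 199, 202, 175, 112, 71, 66, 68, 70, 69, 68, 69, 68, 67, 68, 67, 66, 92, 152, 197, 200, 188, 185, 189, 194, 200]
225 [197, 199, 197, 192, 190, 196, 195, 158, 98, 66, 64, 68, 69, 69, 67, 66, 68, 68, 67, 66, 66, 80, 131, 189, 209, 200, 191, 190, 193, 198]
131.3 [275.  205.7] [284.4 214.6]
125.3 [272.9 205.9] [286.5 218.9]
100 [272.3 216.3] [287.3 230.5]
[[ 0.00000000e+00  0.00000000e+00]
 [ 1.55772094e-03 -1.27729081e+00]
 [ 1.33003869e+00  4.54958167e-04]]
```

The tip sits at about (-2,-0.8) mm in the tool frame as the camera sees it, and the hole was measured with the same camera. So the target TCP is about (529.6,-233.3).

```bash
python3 -m handwheel '{"hand":[0,0,0,0,0,0,0,0],"xyz":[[0.005,-0.03,0],[0.006,-0.05,0],[0.006,-0.05,0],[0.006,-0.05,0],[0.006,-0.05,0],[0.006,-0.05,0],[0.006,-0.05,0],[0.006,-0.04,0]],"rot":[[0,0,2.25],[0,0,2.25],[0,0,2.25],[0,0,2.25],[0,0,2.25],[0,0,2.25],[0,0,2.25],[0,0,2.25]]}'
python3 -m handwheel '{"hand":[0,0,0,0,0],"xyz":[[0.001,-0.03,0],[0,0,0],[0,0,0],[0,0,0],[0,0,0]],"rot":[[0,0,0],[0,0,0],[0,0,0],[0,0,0],[0,0,0]]}'
```

```text
time: 19.77
ee_pos: [529.1, -205.2, 307.5]
tool_rot: [-3.141, -0.001, 1.817]
contact_force: [0.7, 0.1, -1.3]
width: 22.3
grip_force: 59.1
time: 20.4
ee_pos: [530.4, -232.4, 308.2]
tool_rot: [3.142, -0.0, 1.818]
contact_force: [0.1, 1.1, -2.2]
width: 22.4
grip_force: 59.1
```

```bash
python3 -m handwheel '{"hand":[0,0,0,0,0,0,0],"xyz":[[-0.001,-0.001,-0.01],[0,0,-0.02],[0,0,-0.025],[0,0,-0.02],[0,0,-0.01],[0,0,0],[0,0,0]],"rot":[[0,0,0],[0,0,0],[0,0,0],[0,0,0],[0,0,0],[0,0,0],[0,0,0]]}'
python3 - <<'E'
from h import *
s,im=shot("wrist","w_hole"); V=cam("wrist",s); print(s["ee_pos"]); R=Rn.from_euler("xyz",s["tool_rot"])
print(proj(V,s["ee_pos"]+R.apply([[0,0,131],[-2,-.8,131]])),proj(V,[[529.3,-234.7,80]]))
b=cv2.GaussianBlur(im,(3,3),0)
for y in range(196,226,3): print(y,b[y,262:298,2].tolist())
E
```

```text
time: 21.28
ee_pos: [529.8, -234.6, 224.2]
tool_rot: [3.14, 0.001, 1.817]
contact_force: [0.3, 0.3, -1.4]
width: 22.7
grip_force: 59.1
[ 529.83392996 -234.59799541  224.1886374 ]
[[280.01558294 210.666431  ]
 [278.94927129 213.21308552]] [[279.04744708 205.62581725]]
196 [181, 182, 186, 193, 199, 200, 200, 199, 194, 183, 172, 165, 161, 153, 145, 143, 151, 159, 162, 164, 179, 190, 171, 153, 158, 170, 179, 184, 187, 190, 192, 192, 192, 194, 196, 198]
199 [179, 181, 185, 191, 197, 198, 189, 176, 168, 162, 144, 117, 97, 88, 86, 86, 86, 87, 88, 86, 84, 84, 87, 98, 122, 142, 148, 151, 165, 183, 191, 192, 192, 194, 197, 200]
202 [161, 172, 181, 188, 194, 186, 174, 168, 154, 123, 95, 85, 84, 86, 86, 88, 88, 89, 87, 86, 86, 85, 83, 81, 82, 99, 129, 142, 145, 162, 184, 192, 193, 195, 197, 200]
205 [155, 155, 160, 166, 167, 164, 164, 163, 144, 109, 89, 88, 89, 86, 84, 86, 86, 85, 87, 90, 91, 90, 89, 86, 82, 94, 122, 140, 141, 150, 174, 190, 193, 195, 197, 200]
208 [157, 158, 161, 166, 165, 158, 156, 164, 161, 133, 103, 91, 89, 87, 84, 79, 77, 78, 81, 85, 89, 92, 92, 89, 95, 118, 142, 147, 143, 
[... 196 characters left out ...]
5, 198, 200]
214 [156, 155, 158, 164, 169, 172, 172, 168, 162, 145, 111, 77, 64, 66, 68, 68, 68, 68, 69, 71, 70, 67, 74, 107, 145, 162, 168, 177, 185, 189, 191, 193, 194, 194, 195, 199]
217 [158, 157, 159, 165, 170, 173, 172, 172, 175, 156, 107, 69, 61, 63, 66, 67, 68, 69, 69, 68, 67, 66, 67, 102, 164, 192, 187, 184, 185, 187, 190, 191, 192, 195, 198, 201]
220 [157, 157, 158, 164, 171, 174, 174, 172, 173, 152, 99, 63, 60, 63, 64, 66, 66, 66, 66, 67, 68, 65, 64, 91, 146, 181, 186, 185, 186, 188, 190, 191, 193, 196, 198, 201]
223 [156, 155, 158, 165, 170, 172, 173, 174, 169, 137, 89, 63, 60, 62, 64, 66, 66, 66, 66, 65, 64, 66, 65, 77, 121, 168, 185, 185, 185, 187, 191, 193, 194, 196, 198, 201]
```

Both are visible: hole centre (279.5,206) and tip centre at about (278.7,213) at z ≈ 93. Projected down, the tip needs about +2 mm in y. Correct and enter.

```bash
python3 -m handwheel '{"hand":[0,0,0,0,0,0],"xyz":[[0,0.002,0],[0,0,-0.008],[0,0,-0.008],[0,0,-0.006],[0,0,0],[0,0,0]],"rot":[[0,0,0],[0,0,0],[0,0,0],[0,0,0],[0,0,0],[0,0,0]]}'
```

```text
time: 22.08
ee_pos: [529.4, -232.3, 201.3]
tool_rot: [3.142, 0.0, 1.817]
contact_force: [0.4, 1.1, -1.0]
width: 22.6
grip_force: 59.1
```

```bash
python3 -m handwheel '{"hand":[0,0,0,0,0,0,0],"xyz":[[0,0,-0.01],[0,0,-0.01],[0,0,-0.01],[0,0,-0.01],[0,0,-0.005],[0,0,-0.002],[0,0,0]],"rot":[[0,0,0],[0,0,0],[0,0,0],[0,0,0],[0,0,0],[0,0,0],[0,0,0]]}'
python3 -m handwheel '{"hand":[0,0,0],"xyz":[[0,0,-0.001],[0,0,-0.001],[0,0,0]],"rot":[[0,0,0],[0,0,0],[0,0,0]]}'
```

```text
time: 22.95
ee_pos: [529.4, -232.3, 154.3]
tool_rot: [3.141, 0.0, 1.817]
contact_force: [-0.3, -0.3, -1.5]
width: 22.7
grip_force: 59.1
time: 23.32
ee_pos: [529.3, -232.2, 152.2]
tool_rot: [-3.142, -0.0, 1.817]
contact_force: [-0.3, 0.4, -1.9]
width: 22.8
grip_force: 59.1
```

```bash
python3 -m handwheel '{"hand":[0,0,0,0],"xyz":[[0,0,-0.001],[0,0,-0.001],[0,0,0],[0,0,0]],"rot":[[0,0,0],[0,0,0],[0,0,0],[0,0,0]]}'
```

```text
time: 23.82
ee_pos: [529.7, -232.6, 151.4]
tool_rot: [3.141, 0.001, 1.817]
contact_force: [-0.8, 1.0, 5.1]
width: 22.6
grip_force: 59.8
```

Bottom contact at z ≈ 151, as predicted. Release, rise and check.

```bash
python3 -m handwheel '{"hand":[0.4,0.7,1,1,1],"xyz":[[0,0,0],[0,0,0],[0,0,0],[0,0,0],[0,0,0]],"rot":[[0,0,0],[0,0,0],[0,0,0],[0,0,0],[0,0,0]]}'
python3 -m handwheel '{"hand":[1,1,1,1,1,1,1,1],"xyz":[[0,0,0.01],[0,0,0.03],[0,0,0.05],[0,0,0.05],[0,0,0.05],[0,0,0],[0,0,0],[0,0,0]],"rot":[[0,0,0],[0,0,0],[0,0,0],[0,0,0],[0,0,0],[0,0,0],[0,0,0],[0,0,0]]}'
python3 - <<'E'
from h import *
s,im=shot("wrist","w_end"); V=cam("wrist",s); R=Rn.from_euler("xyz",s["tool_rot"]); print(s["ee_pos"],s["contact_force"])
m=((im[...,2].astype(int)-im[...,0]>14)&(im[...,1]<75)).astype(np.uint8); n,l,st,c=cv2.connectedComponentsWithStats(m)
for i in range(1,n):
    if st[i,4]>200:
        q=np.argwhere(l==i)[:,::-1].astype(np.float32); r=cv2.minAreaRect(q); print(st[i],r,"z130",at(V,r[0],130).round(1),"z168",at(V,r[0],168).round(1))
a=np.linspace(0,2*np.pi,40,endpoint=False); P=proj(V,np.c_[529.4+12*np.cos(a),-234.7+12*np.sin(a),np.full(40,168)]); print("steel expected",P.min(0),P.max(0))
th=.2465; c_,t=np.cos(th),np.sin(th); P=proj(V,np.c_[np.array([[-12,57],[-12,-57],[12,-57],[12,57]])@np.array([[c_,t],[-t,c_]])+[505.8,-138],np.full(4,130)]); print("scraper expected",P.round(1).tolist())
E
```

```text
time: 24.45
ee_pos: [529.3, -232.2, 150.1]
tool_rot: [3.142, -0.0, 1.817]
contact_force: [0.3, 0.1, -0.7]
width: 85.5
grip_force: 0.0
time: 25.45
ee_pos: [528.7, -231.8, 338.3]
tool_rot: [-3.139, -0.002, 1.817]
contact_force: [0.2, -0.2, 0.2]
width: 85.6
grip_force: 0.0
[ 528.71382039 -231.82594334  338.3072867 ] [ 0.22469322 -0.21333027  0.22512698]
[456   0  45  61 817] ((472.0303955078125, 33.644962310791016), (67.13871765136719, 29.1135311126709), 62.62229919433594) z130 [659.2 -53.  130. ] z168 [641.9 -65.5 168. ]
[ 267   18   28  130 3432] ((280.5, 82.5), (129.0, 27.0), 90.0) z130 [ 505.2 -137.7  130. ] z168 [ 505.8 -140.3  168. ]
[    0    35   106   314 13774] ((52.5, 191.5), (105.0, 313.0), 0.0) z130 [ 307.9 -289.8  130. ] z168 [ 331.4 -274.8  168. ]
[312  69  16  74 294] ((316.3513488769531, 105.89189147949219), (12.823122024536133, 72.66435241699219), 9.462321281433105) z130 [ 541.7 -149.3  130. ] z168 [ 538.1 -150.6  168. ]
[236  74  13  40 221] ((241.96697998046875, 93.74057006835938), (39.006629943847656, 11.771488189697266), 87.51044464111328) z130 [ 473.9 -155.4  130.
[... 1025 characters left out ...]
594, 345.17694091796875), (39.64302062988281, 31.047849655151367), 52.12501525878906) z130 [ 683.1 -380.1  130. ] z168 [ 663.  -354.6  168. ]
[298 331  45  20 298] ((320.0, 340.5), (19.0, 44.0), 90.0) z130 [ 614.8 -389.9  130. ] z168 [ 602.6 -363.2  168. ]
[284 367  74  23 669] ((320.9044494628906, 375.571044921875), (72.51385498046875, 20.348352432250977), 5.877392768859863) z130 [ 629.9 -437.2  130. ] z168 [ 616.  -405.1  168. ]
[450 401  34  19 480] ((466.5, 410.0), (18.0, 33.0), 90.0) z130 [ 827.4 -450.6  130. ] z168 [ 790.5 -416.9  168. ]
steel expected [266.36539972 187.91406996] [294.11923933 214.75666779]
scraper expected [[267.2, 14.2], [268.1, 147.1], [293.8, 147.1], [295.1, 14.2]]
```

Both match the predicted outlines. Steel's top: columns 267–294 with its lower edge at row 214 (expected 266–294, 215). Scraper handle: rows 18–148, square to the block. The gripper is clear, so I'm handing in.

```bash
python3 -c "from station import robot; print(robot.sign_off())"
```

```text
the job is handed in; nothing more can be done
None
```

The scraper and the honing steel are both lowered home in the tall tool block and released, with the arm clear and the tin, tape roll and peeler left alone; the job was handed in at about 25 s, and the sign-off gave no verdict.

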